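Mark the bulb tote and tip the bulbs into its marked corner

TASK

At the nursery packing table, first take the yellow variety marker from the rack and stand it fully home in the bore of the blue ear on the corner of the wooden tote, the tote still standing on the table, and let it go. Then pick the tote up by its handle bar, clear of the table and everything else, and tilt it about 30 degrees down towards the blue-eared corner so that all four flower bulbs slide together into that corner, none spilt and the marker still in its bore. Finish holding the tote still in the gripper, lifted and tilted like that, so the packer can pick the bulbs out: do not put it down, and leave the other markers and everything else on the table alone.

Things in the scene. Friction and masses are not known exactly. Their poses are not given: they have to be found in the camera images.
- tote: Loose open wooden tote (trug) of light pine, 0.4 kg, outside 200 (its x) x 136 (its y) x 55 mm high, walls and floor 8 mm thick. Origin: centre of its underside; z up. A brown wooden handle bar runs along its x above the middle, 196 mm long, 20 mm wide (y), 24 mm high, its top 127 mm above the underside, carried by an upright at each end (x = +-91 mm, 26 mm wide). A blue ear (32 x 36 mm, 55 mm high) is fixed outside the end wall at the +x, +y corner, with an upright bore.
- tote_grip (a point): Centre of the tote's handle bar, the place to grip it: in the tote's frame (0, 0, 115) mm; the fingers close along the tote's y on the bar's 20 mm width.
- tote_hole (a point): Centre of the mouth of the bore in the blue ear, at the ear's top: (116, 50, 55) mm in the tote's frame. Bore 18 mm wide, 35 mm deep along the tote's z, bottom closed, with a 2 mm chamfer at the mouth.
- tote_corner (a point): Inside bottom corner of the tote next to the blue ear, on the inner floor: (92, 60, 8) mm in the tote's frame. The bulbs are to gather here.
- rack: Fixed plywood rack, 45 (its x) x 160 (its y) x 45 mm high, with three 18 mm bores 30 mm deep, in a row along its y at -55, 0 and +55 mm, that hold the three markers upright. Origin: centre of its underside.
- peg_yellow_c (a point): Centre (half-way up) of the yellow variety marker: a round wooden peg 16 mm in diameter, 110 mm long, 25 g, with a chamfered foot, standing in one of the rack's bores (which one varies), its foot 15 mm and its top 125 mm above the table, 80 mm proud of the rack. Its z is its length. Home in the tote's bore its foot is 20 mm, its centre 75 mm, above the tote's underside.
- peg_white_c (a point): Centre of the white marker, same size as the yellow one, standing in another bore of the rack; leave it there.
- peg_red_c (a point): Centre of the red marker, same size as the yellow one, standing in another bore of the rack; leave it there.
- bulb0_c (a point): Middle of a loose brown flower bulb in the tote, 24 mm across and 24 mm tall, roundish, with a small flat base, about 12 g; it topples and slides once the tote is well tilted; at the start it stands on the tote's floor.
- bulb1_c (a point): Middle of a loose brown flower bulb in the tote, 24 mm across and 24 mm tall, roundish, with a small flat base, about 12 g; it topples and slides once the tote is well tilted; at the start it stands on the tote's floor.
- bulb2_c (a point): Middle of a loose brown flower bulb in the tote, 24 mm across and 24 mm tall, roundish, with a small flat base, about 12 g; it topples and slides once the tote is well tilted; at the start it stands on the tote's floor.
- bulb3_c (a point): Middle of a loose brown flower bulb in the tote, 24 mm across and 24 mm tall, roundish, with a small flat base, about 12 g; it topples and slides once the tote is well tilted; at the start it stands on the tote's floor.
- pot: Small terracotta pot, loose, 76 mm across the rim, 70 mm high, origin at the centre of its underside; leave it alone.
- punnet: White plastic punnet, loose, 150 x 110 x 45 mm, origin at the centre of its underside; leave it alone.
- jar: Amber jar with a green cap, loose, 60 mm across, 85 mm high, origin at the centre of its underside; leave it alone.
- brush: Wooden hand brush lying on the table, its length along its x; leave it alone.

How it is judged:
On the way:
1. the yellow marker stands fully home in the tote's bore, let go, the tote standing level on the table (z of peg_yellow_c in the frame of tote between 0.065 and 0.083 m and x of peg_yellow_c in the frame of tote between 0.11 and 0.122 m and y of peg_yellow_c in the frame of tote between 0.044 and 0.056 m and angle between the z axis of peg_yellow_c and the z axis of tote, either way round below 0.17 rad and height (world z) of tote below 0.01 m and angle between tote's own z axis and vertical below 0.06 rad and contact force between the fingers and peg_yellow below 0.1 N), for 0.2 s.
At the end, for the whole second after the job is handed in: Gripper holds the tote still (<30 mm/s), tilted 17-49 deg, inner corner by the ear >30 mm above the table, touching neither rack nor bystanders; all four bulb middles within 95 mm of that corner; yellow marker in the bore to within 8 mm of its bottom, aligned to 10 deg (z of peg_yellow_c in the frame of tote between 0.065 and 0.083 m and x of peg_yellow_c in the frame of tote between 0.11 and 0.122 m and y of peg_yellow_c in the frame of tote between 0.044 and 0.056 m and angle between the z axis of peg_yellow_c and the z axis of tote, either way round below 0.17 rad and distance between each of bulb0_c, bulb1_c, bulb2_c, bulb3_c and tote_corner below 0.095 m and angle between tote's own z axis and vertical between 0.3 and 0.85 rad and height (world z) of tote_corner above 0.03 m and contact force between the fingers and tote above 2 N and contact force between tote and rack below 0.2 N and linear speed of tote below 0.03 m/s and contact force between tote and pot below 0.2 N and contact force between tote and punnet below 0.2 N and contact force between tote and jar below 0.2 N and contact force between tote and brush below 0.2 N); the arm keeps its last pose, push and grip.
It fails at once if another marker is moved by over 20 mm (distance of any of peg_white_c, peg_red_c from where it was at the start of the episode above 0.02 m).
It fails at once if the pot, punnet, jar or brush is pushed by over 30 mm (distance of any of pot, punnet, jar, brush from where it was at the start of the episode above 0.03 m).
It also fails if it takes over 58 s, if anything falls off the work surface, if the arm or the gripper's body presses on something with over 40 N, if the wrist force passes 120 N, or if a joint passes its speed limit or range.

ROBOT

A 6-joint arm with a two-finger parallel gripper is mounted at the origin on the work surface. World frame = base frame: x ahead of the robot, y to its left, z up, the work surface at z = 0. Lengths are in m, angles in rad, forces in N, time in s.
With the tool pointing down it reaches from about 0.425 to 0.95 m from the base axis. Payload 14.7 kg.
Tool frame: the origin (TCP) lies midway between the tips of the shut fingers; the grasp point (between the pads) lies 19 mm behind it; z points along the fingers, y is the direction in which the jaws open and shut (so a half turn about z gives the same grasp; the last joint's range is limited). The gripper opens to 85 mm and grips with 20 to 120 N. Pads are 22 mm wide; open, the fingers measure 114 mm over their backs; the gripper's body (76 mm by 85 mm) begins 54 mm behind the grasp point. The pads swing forward as they close: fully open they stand 13 mm farther back than shut.
Start: joints at [-1.165, 0.48, 1.596, -0, 1.065, -0.047], TCP at [0.284, -0.584, 0.231] pointing down, gripper open.
Joint ranges: [-2.75, 2.75], [-0.82, 2.05], [0.23, 2.67], [-1.56, 4.7], [0.09, 2.69], [-2.92, 2.92]. Speed limits (rad/s): [1.89, 1.89, 2.39, 3.01, 3.01, 3.01].

INTERFACE

Orientations are given as a 3x3 rotation matrix whose columns are the frame's x, y, z axes.
In Python, from plant import ctrl gives the robot as it stands.
- The arm moves only by the tool apply_moves, never from a script. Its argument "series" is one flat list of numbers, 7 for each row, row after row: the shift along the world's x, y, z in m, then the turn, a rotation vector about the world's x, y, z in rad, then the opening, from -1 (shut) to 1 (fully open), so that 0 is half open. A call has exactly 10 rows; each row shifts and turns the pose as measured when the row begins; what a row does not reach is not made up. A row lasts 1/12 s, in which the tool goes at most 41.7 mm and 7.16 degrees, less where a joint would pass 70% of its speed; a pose out of reach is approached as far as the arm can. A call is refused whole if a number of a shift passes 0.0417 or a number of a turn 0.125, either way. A call with a gripper value outside its range is refused whole. The fingers move at their own pace and stop on an object; the grip force is fixed at half the most. Time passes only in rows, so rows that do not move let the fingers close, or fill a call up. It gives the time, the measured TCP pose, the force and the opening at its end, in the units of the state.
- ctrl.get_obs(): the state, without advancing time (a new reading comes with each control period).
- ctrl.camera(name): name is "scene" or "top" or "wrist"; returns the picture (384x512x3 uint8, red, green, blue); there is no depth.
- ctrl.calibration(name): a dict with "camera_matrix" (3x3 intrinsics, pixels), "distortion" ([k1, k2, p1, p2, k3] as OpenCV has them; the pictures are not rectified), "cam_to_world" (4x4, takes a point from camera to world coordinates); the wrist camera has in their place "T_tool_cam" (4x4, takes a point from camera to tool coordinates, whose origin is the TCP and whose axes are the flange's). Camera axes: x right, y down, z forward; pixel columns grow to the right and rows downward; lengths in m; the calibration is good to about 2 mm. A picture is of the moment at which its call begins: read the wrist's pose just before it. calibration takes no time and is no camera call.
- ctrl.hand_in(): hands the job in, once; it reports no verdict.
The state is a dict: "t": time; "q": joint angles; "dq": joint speeds; "effort": joint torques, N m; "eef_pos": TCP position; "orientation": TCP orientation; "contact_force": force on the tool from outside, world axes, zero at the start; "ft_torque": the same for the moment, N m; "grip_width": opening from 0.0 (shut) to 1.0 (fully open).
Only numpy, scipy, OpenCV 4.12 (cv2) and the standard library are available. Lean on these libraries where they do the work, as an engineer would, in place of code of your own. Each camera call takes 0.05 s, during which the arm holds its last target.

## Working session

There is one attempt and no reset: what is moved stays moved. The work goes in short steps, Python scripts to look and compute and a tool call to move; the robot and the scene stay as the last step left them, time stands still between calls to the robot, and variables do not carry over. Pictures are saved under pics/ and viewed, and the job is handed in when it is done.

Besides the shell and the picture viewer there is one more tool, called in YAML: its name, and indented under it one key for each argument. apply_moves: Moves the arm, as the interface text tells. Its arguments: {"type":"object","properties":{"series":{"type":"array"}},"required":["series"]}

```bash
ls; mkdir -p pics; python3 - <<'E'
from plant import ctrl
import cv2,numpy as np
o=ctrl.get_obs();print(o)
for n in("scene","top","wrist"):
    im=ctrl.camera(n);cv2.imwrite(f"pics/{n}0.png",im[:,:,::-1]);c=ctrl.calibration(n)
    for k,v in c.items():print(n,k,np.round(v,4).tolist())
E
```

```text
pics
{'t': 0.0, 'q': array([-1.16464606e+00,  4.80831577e-01,  1.59688992e+00,  7.89630645e-06,
        1.06507976e+00, -4.66041742e-02]), 'dq': array([-3.67021943e-05, -1.75518682e-04,  8.47975805e-04, -1.16315527e-03,
       -1.70317117e-03,  1.17773209e-03]), 'effort': array([ 3.48757218e-03, -9.50629234e+01, -4.30182838e+01,  3.22731539e-04,
        1.22237712e-02, -1.13450424e-04]), 'eef_pos': array([ 0.28419284, -0.58411785,  0.23066657]), 'orientation': array([[ 8.99247293e-01,  4.37440378e-01, -4.71145310e-04],
       [ 4.37440627e-01, -8.99246606e-01,  1.11301419e-03],
       [ 6.32015257e-05, -1.20697310e-03, -9.99999270e-01]]), 'contact_force': array([-0.27724047, -0.22562717,  0.41564675]), 'ft_torque': array([-0.00604306, -0.03200429,  0.02508064]), 'grip_width': 0.9974228109007184}
scene camera_matrix [[398.8531, 0.0, 252.6488], [0.0, 398.8531, 190.1353], [0.0, 0.0, 1.0]]
scene distortion [0.0026, 0.0, 0.0, 0.0, 0.0]
scene cam_to_world [[-0.8065, 0.4972, -0.3199, 0.8838], [0.591, 0.6635, -0.4588, 0.4653], [-0.0159, -0.5591, -0.8289, 0.92], [0.0, 0.0, 0.0, 1.0]]
top camera_matrix [[396.7483, 0.0, 247.4992], [0.0, 396.7483, 189.6681], [0.0, 0.0, 1.0]]
top distortion [-0.069, 0.0, 0.0, 0.0, 0.0]
top cam_to_world [[-0.0235, -0.9868, 0.1605, 0.3912], [-0.9996, 0.0212, -0.0162, 0.0191], [0.0126, -0.1608, -0.9869, 1.2446], [0.0, 0.0, 0.0, 1.0]]
wrist camera_matrix [[335.2633, 0.0, 251.3416], [0.0, 335.2633, 188.0425], [0.0, 0.0, 1.0]]
wrist distortion [-0.0718, 0.0, 0.0, 0.0, 0.0]
wrist T_tool_cam [[0.0004, -0.9559, -0.2937, 0.0752], [1.0, 0.0005, -0.0004, -0.0011], [0.0005, -0.2937, 0.9559, -0.1436], [0.0, 0.0, 0.0, 1.0]]
```

View pics/scene0.png

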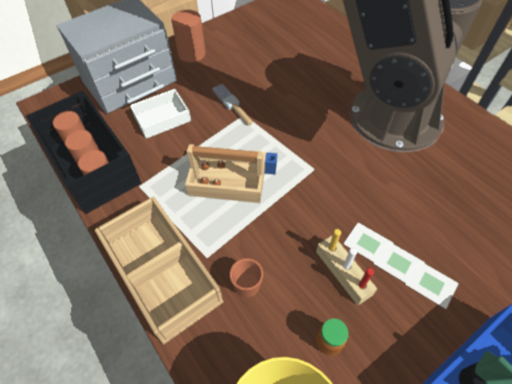

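View pics/top0.png

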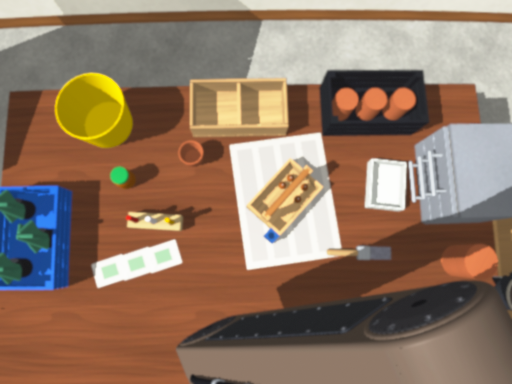

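View pics/wrist0.png

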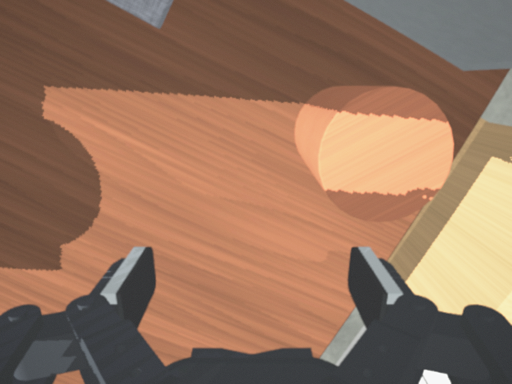

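Top shows the tote near (285,197) with its blue ear at (272,236), the rack near (155,221) with three markers, the pot at (191,152), and the jar cap at (120,176). I'll measure these by colour masks.

```bash
cat > h.py <<'E'
from plant import ctrl
import cv2,numpy as np
np.set_printoptions(precision=4,suppress=True)
def ray(n,uv,T=None):
    c=ctrl.calibration(n);K=np.array(c["camera_matrix"]);D=np.array(c["distortion"])
    p=cv2.undistortPoints(np.array(uv,float).reshape(-1,1,2),K,D).reshape(-1,2)
    if n=="wrist":
        o=ctrl.get_obs() if T is None else T
        W=np.eye(4);W[:3,:3]=o["orientation"];W[:3,3]=o["eef_pos"];M=W@np.array(c["T_tool_cam"])
    else: M=np.array(c["cam_to_world"])
    d=np.c_[p,np.ones(len(p))]@M[:3,:3].T
    return M[:3,3],d
def plane(n,uv,z,T=None):
    o,d=ray(n,uv,T);s=(z-o[2])/d[:,2];return o+d*s[:,None]
def tri(obs):
    A=np.zeros((3,3));b=np.zeros(3)
    L=[]
    for o,d in obs:
        d=d.reshape(3)/np.linalg.norm(d);P=np.eye(3)-np.outer(d,d);A+=P;b+=P@o;L.append((o,P))
    x=np.linalg.solve(A,b);return x,[np.linalg.norm(P@(x-o)) for o,P in L]
def proj(n,X,T=None):
    c=ctrl.calibration(n);K=np.array(c["camera_matrix"]);D=np.array(c["distortion"])
    if n=="wrist":
        o=ctrl.get_obs() if T is None else T
        W=np.eye(4);W[:3,:3]=o["orientation"];W[:3,3]=o["eef_pos"];M=W@np.array(c["T_tool_cam"])
    else: M=np.array(c["cam_to_world"])
    Mi=np.linalg.inv(M);X=np.atleast_2d(X)@Mi[:3,:3].T+Mi[:3,3]
    return cv2.projectPoints(X.reshape(-1,1,3),np.zeros(3),np.zeros(3),K,D)[0].reshape(-1,2)
def blobs(im,lo,hi,box=None,mina=4):
    hsv=cv2.cvtColor(im,cv2.COLOR_RGB2HSV);m=cv2.inRange(hsv,lo,hi)
    if box: 
        k=np.zeros_like(m);k[box[1]:box[3],box[0]:box[2]]=255;m&=k
    n,l,s,c=cv2.connectedComponentsWithStats(m)
    return [(s[i].tolist(),c[i]) for i in range(1,n) if s[i,4]>=mina],m
E
python3 - <<'E'
from h import *
t=cv2.imread("pics/top0.png");s=cv2.imread("pics/scene0.png")
a=cv2.resize(t[150:250,235:335],(600,600),interpolation=cv2.INTER_CUBIC);cv2.imwrite("pics/t_tote.png",a)
a=cv2.resize(t[195:245,110:200],(720,400),interpolation=cv2.INTER_CUBIC);cv2.imwrite("pics/t_rack.png",a)
a=cv2.resize(s[130:215,170:290],(720,510),interpolation=cv2.INTER_CUBIC);cv2.imwrite("pics/s_tote.png",a)
a=cv2.resize(s[220:310,310:390],(480,540),interpolation=cv2.INTER_CUBIC);cv2.imwrite("pics/s_rack.png",a)
t=t[:,:,::-1].copy();s=s[:,:,::-1].copy()
print("blue",blobs(t,(100,120,60),(125,255,255),(250,220,300,260))[0],blobs(s,(100,120,60),(125,255,255),(250,140,290,180))[0])
print("yel",blobs(t,(20,150,100),(32,255,255),(120,200,190,240))[0],blobs(s,(20,150,100),(32,255,255),(320,220,350,260))[0])
print("red",blobs(t,(0,180,60),(6,255,255),(110,200,190,240))[0],blobs(s,(0,180,60),(6,255,255),(350,255,380,300))[0])
E
```

```text
blue [([265, 229, 13, 13, 103], array([271.165 , 235.5534]))] [([266, 153, 10, 20, 184], array([270.4022, 162.7554]))]
yel [([164, 217, 11, 7, 50], array([168.52, 220.24]))] [([330, 229, 11, 21, 117], array([334.8974, 238.359 ]))]
red [([126, 215, 12, 6, 37], array([130.5676, 218.1351]))] [([361, 269, 12, 16, 46], array([367.4565, 275.5   ])), ([360, 285, 4, 2, 5], array([361.4, 285.6]))]
```

View pics/t_tote.png

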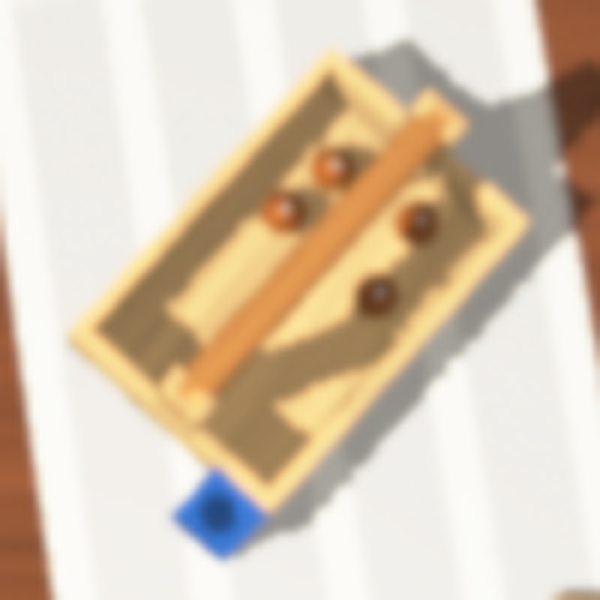

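View pics/t_rack.png

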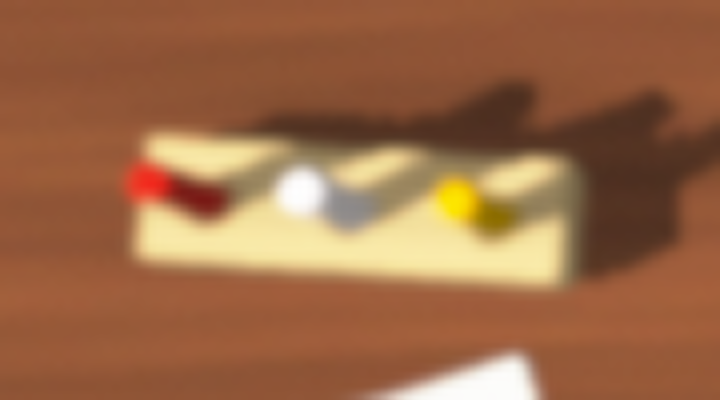

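View pics/s_tote.png

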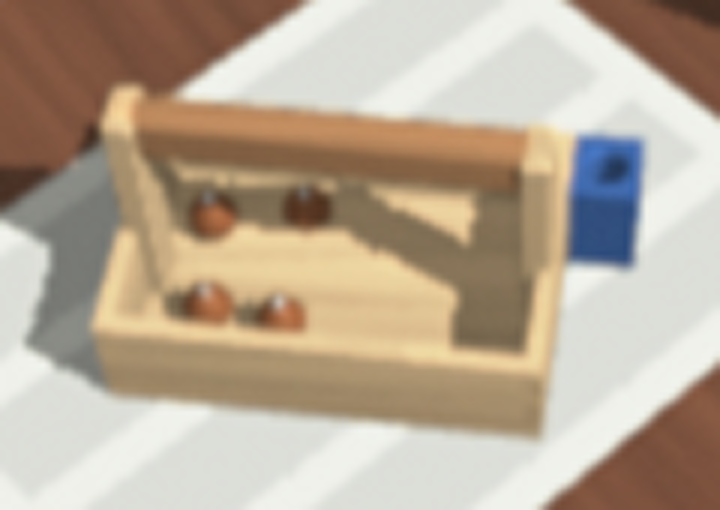

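View pics/s_rack.png

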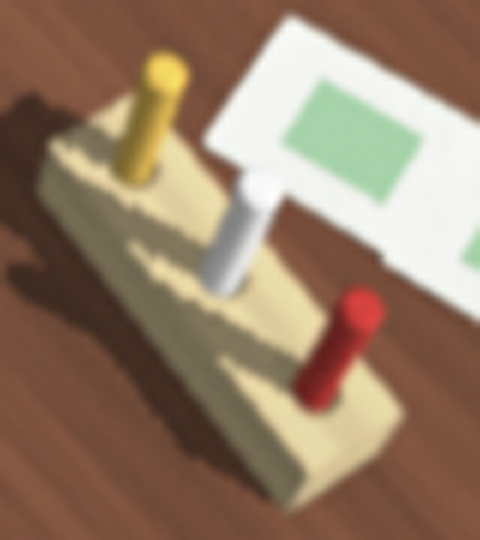

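The crops show the bore mouth at top (271.1,235.2), the yellow peg top at top (166.8,219.5), and four bulbs. The tote's corners are clear, so I'll measure those next.

```bash
python3 - <<'E'
from h import *
def u(x,y,f,ox,oy): return [(x+.5)/f-.5+ox,(y+.5)/f-.5+oy]
T=lambda x,y:u(x,y,6,235,150); R=lambda x,y:u(x,y,8,110,195)
S=lambda x,y:u(x,y,6,170,130); Q=lambda x,y:u(x,y,6,310,220)
def pr(n,*a): print(n,*[np.round(v,4) for v in a])
hole=plane("top",T(218,512),.055)[0]; pr("hole",hole, plane("scene",S(613,168),.055)[0])
pr("hole tri",*tri([ray("top",T(218,512)),ray("scene",S(613,168))]))
# outer rim corners z .055
C=plane("top",[T(75,335),T(335,52),T(530,218),T(272,508)],.055)
pr("rim",C); pr("len",np.linalg.norm(C-np.roll(C,-1,0),axis=1)); c=C.mean(0);pr("centre",c)
S1=plane("scene",[S(93,327),S(547,352)],.055);pr("scene rim front",S1,np.linalg.norm(S1[0]-S1[1]))
for a,b in((0,1),(3,2)):
    v=C[b]-C[a];pr("ang -x side",np.arctan2(-v[1],-v[0]))
for a,b in((0,3),(1,2)):
    v=C[b]-C[a];pr("ang y",np.arctan2(v[1],v[0])-np.pi/2)
B=plane("top",[T(195,387),T(435,118)],.127);pr("bar top",B,B.mean(0),np.linalg.norm(B[0]-B[1]))
for n,t,s in(("yel",R(458,199),Q(170,70)),("whi",R(302,192),Q(262,187)),("red",R(150,183),Q(364,308))):
    pr(n,plane("top",t,.125)[0],plane("scene",s,.125)[0],*tri([ray("top",t),ray("scene",s)]))
RC=plane("top",[R(145,135),R(132,260),R(567,287),R(580,160)],.045);pr("rack",RC,RC.mean(0),np.linalg.norm(RC-np.roll(RC,-1,0),axis=1))
for n,t,z in(("pot",[191,152],.07),("jar",[120,175.5],.085),("punnet",[386,184],.045),("brush",[340,252],.02)): pr(n,plane("top",t,z)[0])
for n,t in(("b",T(335,168)),("b",T(285,212)),("b",T(420,222)),("b",T(377,297))): pr(n,plane("top",t,.02)[0])
E
```

```text
hole [ 0.4462 -0.0671  0.055 ] [ 0.4435 -0.0693  0.055 ]
hole tri [ 0.4459 -0.0667  0.0595] [0.0001 0.0001]
rim [[ 0.5365  0.002   0.055 ]
 [ 0.68   -0.1351  0.055 ]
 [ 0.5913 -0.2312  0.055 ]
 [ 0.4475 -0.0941  0.055 ]]
len [0.1985 0.1308 0.1987 0.131 ]
centre [ 0.5638 -0.1146  0.055 ]
scene rim front [[ 0.6819 -0.1365  0.055 ]
 [ 0.5294 -0.0055  0.055 ]] 0.201
ang -x side 2.3789
ang -x side 2.38
ang y -3.8884
ang y -3.8868
bar top [[ 0.5018 -0.0529  0.127 ]
 [ 0.629  -0.1727  0.127 ]] [ 0.5654 -0.1128  0.127 ] 0.1747
yel [0.4929 0.2309 0.125 ] [0.4898 0.2294 0.125 ] [0.4922 0.2304 0.1293] [0.0004 0.0004]
whi [0.4965 0.2863 0.125 ] [0.496  0.2844 0.125 ] [0.4967 0.2853 0.1271] [0.0006 0.0006]
red [0.5008 0.3405 0.125 ] [0.5001 0.3392 0.125 ] [0.5008 0.3397 0.1268] [0.0003 0.0003]
rack [[0.5269 0.3658 0.045 ]
 [0.4795 0.3697 0.045 ]
 [0.4661 0.2046 0.045 ]
 [0.514  0.1997 0.045 ]] [0.4966 0.285  0.045 ] [0.0476 0.1657 0.0482 0.1666]
pot [0.7022 0.1693 0.07  ]
jar [0.6308 0.3801 0.085 ]
punnet [ 0.5949 -0.4318  0.045 ]
brush [ 0.3901 -0.2808  0.02  ]
b [ 0.626 -0.137  0.02 ]
b [ 0.6031 -0.1098  0.02  ]
b [ 0.5963 -0.1805  0.02  ]
b [ 0.5572 -0.1561  0.02  ]
```

The hole, rim sizes (198.5 x 131 mm) and marker spacing (~55 mm) agree with the given sizes. The tote's x axis is at about 136.3°. I'll head for the yellow marker, swinging round the base and turning the jaws along the rack's x.

apply_moves:
  series: [0.0235,0.026,0,0,0,0.05,1,0.0235,0.026,0,0,0,0.05,1,0.0235,0.026,0,0,0,0.05,1,0.0235,0.026,0,0,0,0.05,1,0.0235,0.026,0,0,0,0.05,1,0.0235,0.026,0,0,0,0.05,1,0.0235,0.026,0,0,0,0.05,1,0.014,0.035,0,0,0,0.05,1,0.014,0.035,0,0,0,0.05,1,0.014,0.035,0,0,0,0.05,1]

```text
t: 0.98
eef_pos: [0.4936, -0.2906, 0.2282]
orientation: [[0.57, 0.822, -0.002], [0.822, -0.57, -0.0], [-0.001, -0.001, -1.0]]
contact_force: [1.6, -0.3, 0.6]
grip_width: 0.997
```

apply_moves:
  series: [0.012,0.036,0,0,0,0.04,1,0.012,0.036,0,0,0,0.04,1,0.012,0.036,0,0,0,0.04,1,0.006,0.038,0,0,0,0.04,1,0,0.038,0,0,0,0.04,1,0,0.038,0,0,0,0.04,1,0,0.038,0,0,0,0.04,1,-0.008,0.038,0,0,0,0.04,1,-0.008,0.038,0,0,0,0.04,1,-0.008,0.038,0,0,0,0.04,1]

```text
t: 1.82
eef_pos: [0.5134, 0.102, 0.2271]
orientation: [[0.185, 0.983, -0.0], [0.983, -0.185, -0.001], [-0.001, -0.0, -1.0]]
contact_force: [0.4, 0.2, -0.1]
grip_width: 1.0
```

apply_moves:
  series: [-0.005,0.025,0,0,0,0.03,1,-0.005,0.025,0,0,0,0.03,1,-0.005,0.025,0,0,0,0.03,1,-0.005,0.025,0,0,0,0.02,1,0,0.018,0,0,0,0.01,1,0,0.007,0,0,0,0,1,0,0,0,0,0,0,1,0,0,0,0,0,0,1,0,0,0,0,0,0,1,0,0,0,0,0,0,1]

```text
t: 2.65
eef_pos: [0.4879, 0.2384, 0.226]
orientation: [[0.05, 0.999, -0.003], [0.999, -0.05, -0.001], [-0.001, -0.003, -1.0]]
contact_force: [0.4, 0.0, 0.3]
grip_width: 1.0
```

```bash
python3 - <<'E'
from h import *
import pickle
o=ctrl.get_obs();im=ctrl.camera("wrist");cv2.imwrite("pics/w1.png",im[:,:,::-1]);pickle.dump(o,open("o1.pkl","wb"))
print(o["eef_pos"],o["orientation"])
E
```

```text
[0.4879 0.2384 0.226 ] [[ 0.0499  0.9987 -0.0029]
 [ 0.9988 -0.0499 -0.001 ]
 [-0.0012 -0.0028 -1.    ]]
```

View pics/w1.png

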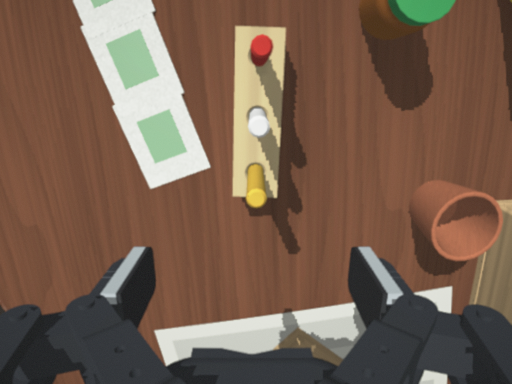

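The wrist picture shows the yellow top at (257,199), white at (259,122) and red at (262,45).

```bash
python3 - <<'E'
from h import *
import pickle
o=pickle.load(open("o1.pkl","rb"))
im=cv2.imread("pics/w1.png")[:,:,::-1].copy()
b,m=blobs(im,(20,150,90),(32,255,255),(235,155,285,215));print(b)
a=cv2.resize(cv2.imread("pics/w1.png")[20:220,220:300],(320,800)[::1],interpolation=cv2.INTER_CUBIC)[:,:][:600]
uv=[[257,198.5],[259.5,118],[262,44]]
print(plane("wrist",uv,.125,o)); print(proj("wrist",[[.4922,.2304,.125],[.4922,.2304,.045]],o))
R=plane("wrist",[[237,27],[285,27],[276,197],[233,196]],.045,o);print(R,R.mean(0),np.linalg.norm(R-np.roll(R,-1,0),axis=1))
a=cv2.resize(cv2.imread("pics/w1.png")[150:220,220:300],(640,560),interpolation=cv2.INTER_CUBIC);cv2.imwrite("pics/w1c.png",a)
E
```

```text
[([246, 164, 21, 44, 693], array([255.469 , 186.9408]))]
[[0.4913 0.2306 0.125 ]
 [0.4958 0.2916 0.125 ]
 [0.4997 0.3416 0.125 ]]
[[258.2199 198.7068]
 [256.827  172.6613]]
[[0.4806 0.366  0.045 ]
 [0.5235 0.364  0.045 ]
 [0.5106 0.2038 0.045 ]
 [0.4668 0.207  0.045 ]] [0.4954 0.2852 0.045 ] [0.043  0.1607 0.0439 0.1596]
```

View pics/w1c.png

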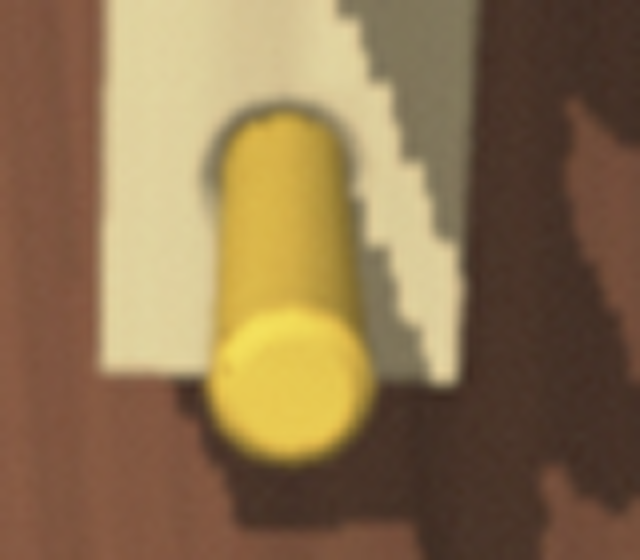

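The wrist view gives yellow at (0.491, 0.2305), which matches the rack-frame prediction. Descending.

apply_moves:
  series: [0.0031,-0.008,0,0.003,0,-0.035,1,0,0,-0.03,0,0,0,1,0,0,-0.03,0,0,0,1,0,0,-0.03,0,0,0,1,0,0,-0.025,0,0,0,1,0,0,-0.02,0,0,0,1,0,0,-0.015,0,0,0,1,0,0,0,0,0,0,1,0,0,0,0,0,0,1,0,0,0,0,0,0,1]

```text
t: 3.53
eef_pos: [0.4959, 0.2195, 0.0732]
orientation: [[0.113, 0.994, 0.003], [0.994, -0.113, 0.004], [0.005, 0.003, -1.0]]
contact_force: [-1.1, -0.5, 0.3]
grip_width: 0.996
```

```bash
python3 - <<'E'
from h import *
o=ctrl.get_obs();im=ctrl.camera("wrist");cv2.imwrite("pics/w2.png",im[:,:,::-1])
print(o["eef_pos"],o["orientation"],o["q"])
E
```

```text
[0.4959 0.2195 0.0732] [[ 0.1127  0.9936  0.0033]
 [ 0.9936 -0.1127  0.0042]
 [ 0.0045  0.0028 -1.    ]] [0.3589 0.5469 1.9817 0.0048 0.6084 0.4679]
```

View pics/w2.png

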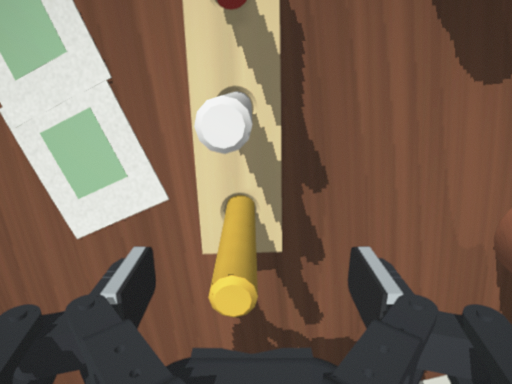

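Position drifted (rows don't make up error); the peg lies at (233,296). I'll check it against the world and correct.

```bash
python3 - <<'E'
from h import *
im=cv2.imread("pics/w2.png")[:,:,::-1].copy()
print(plane("wrist",[[233,296],[223,125]],.125))
E
```

```text
[[0.4909 0.2314 0.125 ]
 [0.4952 0.2856 0.125 ]]
```

apply_moves:
  series: [-0.0025,0.0055,0.0015,0,0,0.01,1,-0.0025,0.0055,0.0015,0,0,0.01,1,0,0,0,0,0,0,1,0,0,0,0,0,0,1,0,0,0,0,0,0,1,0,0,0,0,0,0,1,0,0,0,0,0,0,1,0,0,0,0,0,0,1,0,0,0,0,0,0,1,0,0,0,0,0,0,1]

```text
t: 4.42
eef_pos: [0.4932, 0.2331, 0.0815]
orientation: [[0.09, 0.996, 0.011], [0.996, -0.091, 0.007], [0.008, 0.01, -1.0]]
contact_force: [0.9, -0.1, 0.1]
grip_width: 0.999
```

apply_moves:
  series: [-0.002,-0.002,-0.004,-0.006,0.01,0,1,0,0,0,0,0,0,1,0,0,0,0,0,0,-0.2,0,0,0,0,0,0,-1,0,0,0,0,0,0,-1,0,0,0,0,0,0,-1,0,0,0,0,0,0,-1,0,0,0,0,0,0,-1,0,0,0,0,0,0,-1,0,0,0,0,0,0,-1]

```text
t: 5.25
eef_pos: [0.491, 0.2306, 0.0768]
orientation: [[0.091, 0.996, -0.001], [0.996, -0.091, 0.001], [0.001, -0.001, -1.0]]
contact_force: [-0.1, 0.5, -0.2]
grip_width: 0.172
```

```bash
python3 - <<'E'
from h import *
o=ctrl.get_obs();im=ctrl.camera("wrist");cv2.imwrite("pics/w3.png",im[:,:,::-1])
print(o["eef_pos"],o["orientation"],o["q"])
E
```

```text
[0.491  0.2306 0.0768] [[ 0.091   0.9959 -0.0006]
 [ 0.9959 -0.091   0.0006]
 [ 0.0005 -0.0006 -1.    ]] [0.3827 0.543  1.9751 0.0013 0.6238 0.4728]
```

View pics/w3.png

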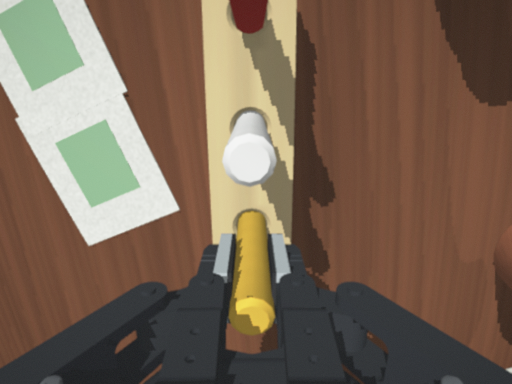

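Gripped (≈15 mm opening). I'll note where the peg sits in the tool frame, then lift.

```bash
python3 - <<'E'
from h import *
a=cv2.resize(cv2.imread("pics/w3.png")[270:350,210:300],(720,640),interpolation=cv2.INTER_CUBIC);cv2.imwrite("pics/w3c.png",a[:600])
print(plane("wrist",[[252,316]],.125), proj("wrist",[[.491,.2306,.125]]))
E
```

```text
[[0.4908 0.2317 0.125 ]] [[252.773  318.5798]]
```

View pics/w3c.png

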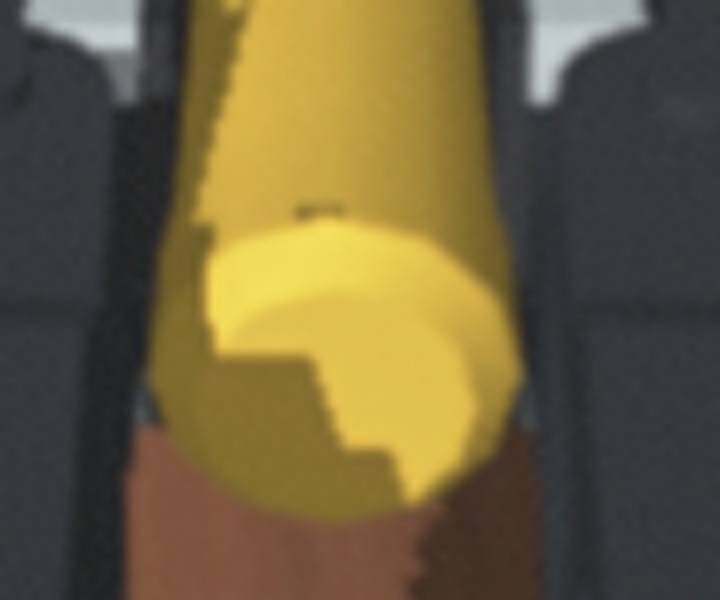

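apply_moves:
  series: [0,0,0.01,0,0,0,-1,0,0,0.02,0,0,0,-1,0,0,0.025,0,0,0,-1,0,0,0.025,0,0,0,-1,0,-0.015,0.015,0,0,-0.06,-1,0,-0.03,0.01,0,0,-0.08,-1,-0.001,-0.035,0,0,0,-0.08,-1,-0.001,-0.035,0,0,0,-0.08,-1,-0.001,-0.035,0,0,0,-0.08,-1,-0.001,-0.03,0,0,0,-0.08,-1]

```text
t: 6.13
eef_pos: [0.4871, 0.0496, 0.1936]
orientation: [[0.53, 0.848, 0.007], [0.848, -0.53, 0.002], [0.005, 0.005, -1.0]]
contact_force: [0.6, 0.2, -0.1]
grip_width: 0.169
```

Peg is centred on the TCP to within ~1 mm. I'll work out a viewing pose where the peg doesn't hide the bore.

```bash
python3 - <<'E'
from h import *
a=np.radians(-43.7);y=np.array([np.cos(a),np.sin(a),0]);x=np.array([-y[1],y[0],0])
h=np.array([.446,-.068,.055])
for z in(.19,.16):
  for d in(0,.02,.03):
    o=dict(orientation=np.c_[x,y,[0,0,-1]],eef_pos=h-x*d+np.array([0,0,z-.055]))
    print(z,d,o["eef_pos"],np.hypot(*o["eef_pos"][:2]),proj("wrist",[h,h+x*.018,h-x*.018,o["eef_pos"]-[0,0,.062]],o).round(0).tolist())
E
```

```text
0.19 0 [ 0.446 -0.068  0.19 ] 0.4511540756770352 [[252.0, 177.0], [252.0, 157.0], [252.0, 197.0], [253.0, 206.0]]
0.19 0.02 [ 0.4322 -0.0825  0.19  ] 0.43997855450381085 [[252.0, 154.0], [252.0, 133.0], [252.0, 175.0], [253.0, 206.0]]
0.19 0.03 [ 0.4253 -0.0897  0.19  ] 0.4346282234679362 [[252.0, 142.0], [252.0, 121.0], [252.0, 164.0], [253.0, 206.0]]
0.16 0 [ 0.446 -0.068  0.16 ] 0.4511540756770352 [[252.0, 187.0], [253.0, 165.0], [252.0, 209.0], [253.0, 206.0]]
0.16 0.02 [ 0.4322 -0.0825  0.16  ] 0.43997855450381085 [[253.0, 162.0], [253.0, 138.0], [252.0, 185.0], [253.0, 206.0]]
0.16 0.03 [ 0.4253 -0.0897  0.16  ] 0.4346282234679362 [[253.0, 149.0], [253.0, 125.0], [252.0, 172.0], [253.0, 206.0]]
```

apply_moves:
  series: [-0.008,-0.02,0,0,0,-0.03,-1,-0.008,-0.02,0,0,0,-0.03,-1,-0.008,-0.02,0,0,0.003,-0.03,-1,-0.008,-0.02,0,0,0,-0.03,-1,-0.006,-0.016,0,0,0,-0.03,-1,-0.004,-0.01,0,0,0,-0.02,-1,-0.002,-0.006,0,0,0,-0.01,-1,0,0,0,0,0,0,-1,0,0,0,0,0,0,-1,0,0,0,0,0,0,-1]

```text
t: 6.97
eef_pos: [0.4404, -0.073, 0.2005]
orientation: [[0.689, 0.725, 0.01], [0.725, -0.689, -0.001], [0.006, 0.008, -1.0]]
contact_force: [0.2, 1.1, -0.8]
grip_width: 0.174
```

```bash
python3 - <<'E'
from h import *
import pickle
o=ctrl.get_obs();im=ctrl.camera("wrist");cv2.imwrite("pics/w4.png",im[:,:,::-1]);pickle.dump(o,open("o4.pkl","wb"))
print(o["eef_pos"],o["orientation"])
b,m=blobs(im,(100,120,40),(125,255,255),(150,80,350,280));print(b)
a=cv2.resize(im[120:220,190:310][:,:,::-1],(720,600),interpolation=cv2.INTER_CUBIC);cv2.imwrite("pics/w4c.png",a)
E
```

```text
[ 0.4404 -0.073   0.2005] [[ 0.6892  0.7245  0.01  ]
 [ 0.7246 -0.6892 -0.0008]
 [ 0.0063  0.0078 -0.9999]]
[([234, 142, 35, 46, 1541], array([251.2972, 164.597 ]))]
```

View pics/w4.png

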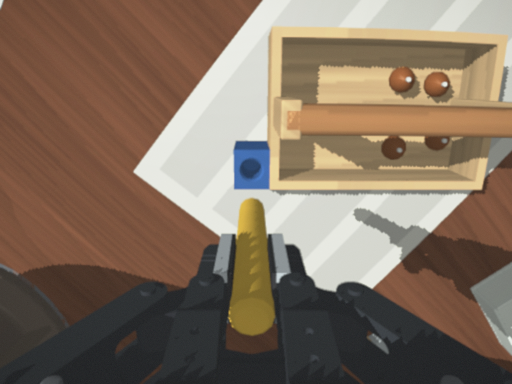

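View pics/w4c.png

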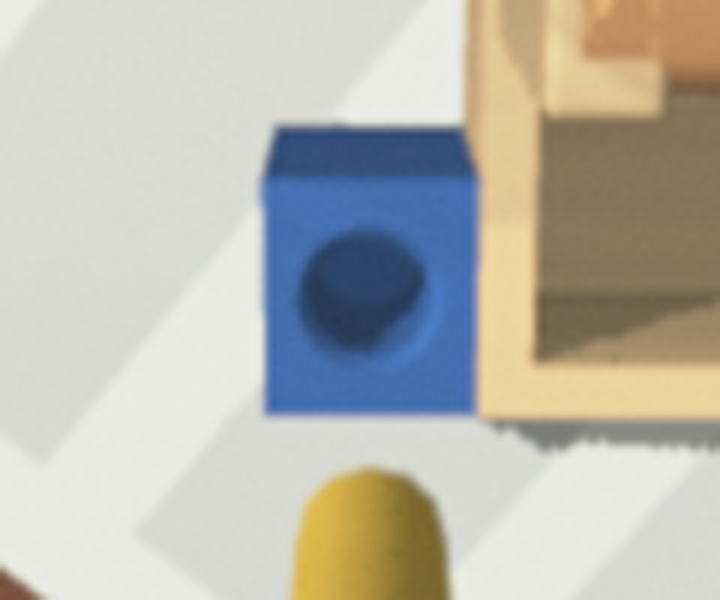

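The bore is at about crop (368,294), the ear top spans crop (264–478, 178–412), and the peg foot is just below it.

```bash
python3 - <<'E'
from h import *
import pickle
o=pickle.load(open("o4.pkl","rb"))
f=lambda x,y:[(x+.5)/6-.5+190,(y+.5)/6-.5+120]
print("hole",plane("wrist",[f(368,293),f(371,295)],.055,o))
E4=plane("wrist",[f(264,178),f(478,178),f(476,412),f(265,412)],.055,o);print("ear",np.linalg.norm(E4-np.roll(E4,-1,0),axis=1),E4.mean(0))
C=plane("wrist",[[270,28.5],[507,37],[484,191],f(480,418)],.055,o);c=C.mean(0);print("rim",C,c,np.linalg.norm(C-np.roll(C,-1,0),axis=1))
for a,b in((1,0),(2,3)): v=C[b]-C[a];print("yaw",np.degrees(np.arctan2(v[1],v[0])))
for a,b in((0,3),(1,2)): v=C[b]-C[a];print("yaw",np.degrees(np.arctan2(v[1],v[0]))-90)
# peg axis: foot & top
R=o["orientation"];p=o["eef_pos"]
print("peg foot pred px",proj("wrist",[p+R@[0,0,.062],p+R@[0,0,-.048]],o))
print("bar top",plane("wrist",[[292,118]],.127,o))
E
```

```text
hole [[ 0.4443 -0.0686  0.055 ]
 [ 0.4444 -0.0691  0.055 ]]
ear [0.0311 0.0355 0.0317 0.0355] [ 0.4442 -0.0693  0.055 ]
rim [[ 0.5348  0.0044  0.055 ]
 [ 0.6807 -0.1347  0.055 ]
 [ 0.589  -0.2359  0.055 ]
 [ 0.4432 -0.0942  0.055 ]] [ 0.5619 -0.1151  0.055 ] [0.2016 0.1365 0.2033 0.1346]
yaw 136.344434090008
yaw 135.82178090508532
yaw -222.89513954755083
yaw -222.16066619073086
peg foot pred px [[252.8878 206.2086]
 [254.2388 316.9499]]
bar top [[ 0.4977 -0.05    0.127 ]]
```

apply_moves:
  series: [0.0018,0.0018,-0.01,0,0.005,0,-1,0.0018,0.0018,-0.01,0,0.005,0,-1,0,0,-0.014,0,0,0,-1,0,0,-0.014,0,0,0,-1,0,0,-0.01,0,0,0,-1,0,0,-0.005,0,0,0,-1,0,0,0,0,0,0,-1,0,0,0,0,0,0,-1,0,0,0,0,0,0,-1,0,0,0,0,0,0,-1]

```text
t: 7.85
eef_pos: [0.4456, -0.0642, 0.1295]
orientation: [[0.683, 0.73, -0.005], [0.73, -0.683, 0.0], [-0.003, -0.004, -1.0]]
contact_force: [-0.1, -0.4, -0.3]
grip_width: 0.176
```

```bash
python3 - <<'E'
from h import *
import pickle
o=ctrl.get_obs();im=ctrl.camera("wrist");cv2.imwrite("pics/w5.png",im[:,:,::-1]);pickle.dump(o,open("o5.pkl","wb"))
print(o["eef_pos"],o["orientation"],o["dq"])
a=cv2.resize(im[120:240,190:310][:,:,::-1],(600,600),interpolation=cv2.INTER_CUBIC);cv2.imwrite("pics/w5c.png",a)
im=ctrl.camera("scene");a=cv2.resize(im[100:180,220:320][:,:,::-1],(600,480),interpolation=cv2.INTER_CUBIC);cv2.imwrite("pics/s5c.png",a)
E
```

```text
[ 0.4456 -0.0642  0.1295] [[ 0.6834  0.73   -0.0048]
 [ 0.73   -0.6834  0.0001]
 [-0.0032 -0.0036 -1.    ]] [ 0.0024 -0.002  -0.0061 -0.0016  0.0042  0.0006]
```

View pics/w5c.png

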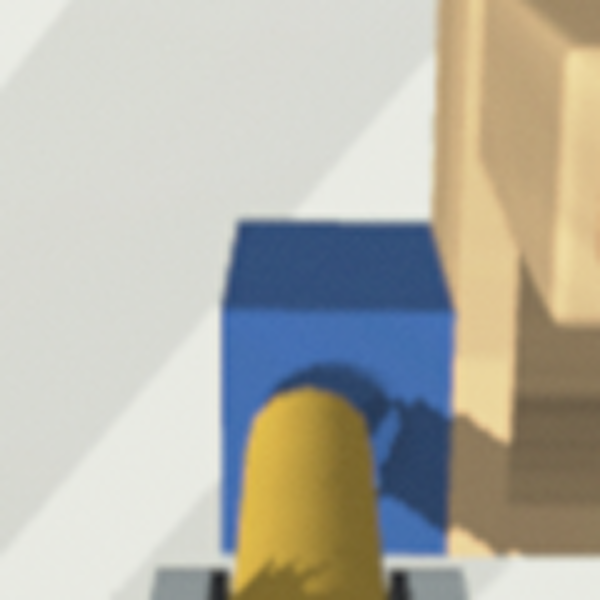

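View pics/s5c.png

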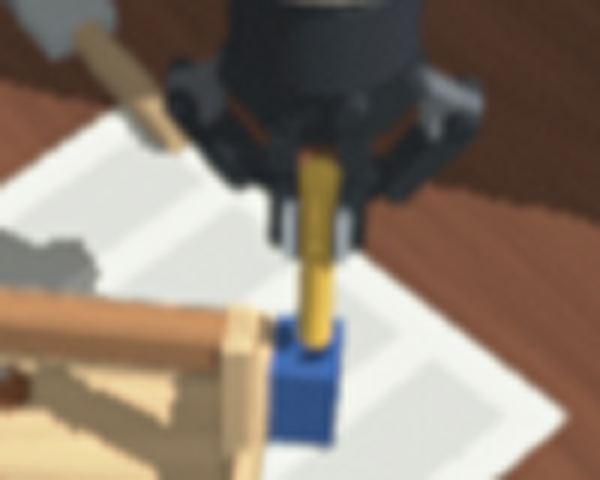

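```bash
python3 - <<'E'
from h import *
import pickle
o=pickle.load(open("o5.pkl","rb"))
f=lambda x,y:[(x+.5)/5-.5+190,(y+.5)/5-.5+120]
E4=plane("wrist",[f(222,310),f(453,310),f(447,554),f(222,552)],.055,o);print("ear",np.linalg.norm(E4-np.roll(E4,-1,0),axis=1),E4.mean(0))
R=o["orientation"];p=o["eef_pos"]
# peg silhouette: foot apex and predicted
f0=R@[0.0,0,.062]+p
fx=R[:,0]
q=proj("wrist",[f0,f0+fx*.008,f0+R[:,1]*.008,f0-R[:,1]*.008, f0+fx*.006],o)
print("pred foot ctr, near, sides (crop px)",((q-[190,120]+.5)*5-.5).round(0).tolist())
E
```

```text
ear [0.0313 0.036  0.0319 0.0357] [ 0.4439 -0.0696  0.055 ]
pred foot ctr, near, sides (crop px) [[316.0, 433.0], [317.0, 375.0], [378.0, 433.0], [255.0, 433.0], [317.0, 389.0]]
```

apply_moves:
  series: [-0.0012,-0.005,0,0,-0.0045,0,-1,0,0,0,0,0,0,-1,0,0,0,0,0,0,-1,0,0,0,0,0,0,-1,0,0,0,0,0,0,-1,0,0,0,0,0,0,-1,0,0,0,0,0,0,-1,0,0,0,0,0,0,-1,0,0,0,0,0,0,-1,0,0,0,0,0,0,-1]

```text
t: 8.78
eef_pos: [0.4452, -0.0704, 0.1312]
orientation: [[0.684, 0.729, 0.004], [0.729, -0.684, -0.001], [0.002, 0.003, -1.0]]
contact_force: [0.6, 0.1, -0.5]
grip_width: 0.172
```

```bash
python3 - <<'E'
from h import *
o=ctrl.get_obs();print(o["eef_pos"],o["orientation"][:,2])
im=ctrl.camera("wrist");a=cv2.resize(im[120:240,190:310][:,:,::-1],(600,600),interpolation=cv2.INTER_CUBIC);cv2.imwrite("pics/w6c.png",a)
E
```

```text
[ 0.4452 -0.0704  0.1312] [ 0.0038 -0.0007 -1.    ]
```

View pics/w6c.png

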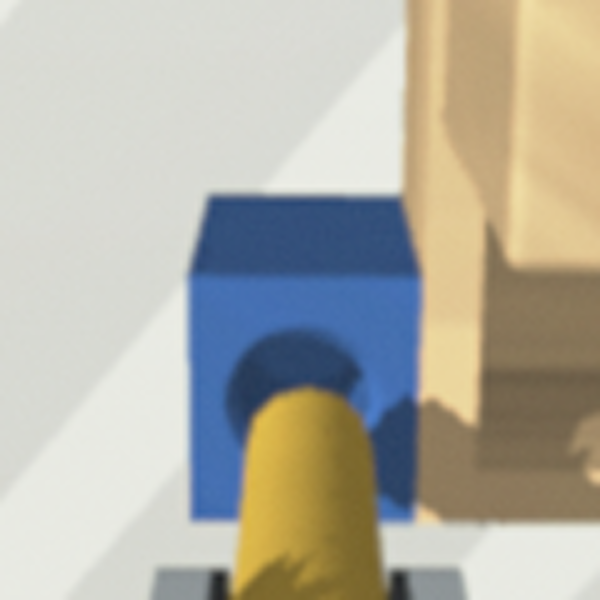

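apply_moves:
  series: [-0.0007,0.0005,-0.003,0,0.002,0,-1,0,0,-0.003,0,0,0,-1,0,0,-0.003,0,0,0,-1,0,0,0,0,0,0,-1,0,0,0,0,0,0,-1,0,0,0,0,0,0,-1,0,0,0,0,0,0,-1,0,0,0,0,0,0,-1,0,0,0,0,0,0,-1,0,0,0,0,0,0,-1]

```text
t: 9.67
eef_pos: [0.4443, -0.0697, 0.1209]
orientation: [[0.684, 0.73, 0.001], [0.73, -0.684, -0.001], [0.0, 0.001, -1.0]]
contact_force: [-0.8, -0.2, 0.8]
grip_width: 0.164
```

```bash
python3 - <<'E'
from h import *
o=ctrl.get_obs();print(o["eef_pos"],o["orientation"][:,2])
im=ctrl.camera("wrist");a=cv2.resize(im[120:240,190:310][:,:,::-1],(600,600),interpolation=cv2.INTER_CUBIC);cv2.imwrite("pics/w7c.png",a)
E
```

```text
[ 0.4443 -0.0697  0.1209] [ 0.0009 -0.0006 -1.    ]
```

View pics/w7c.png

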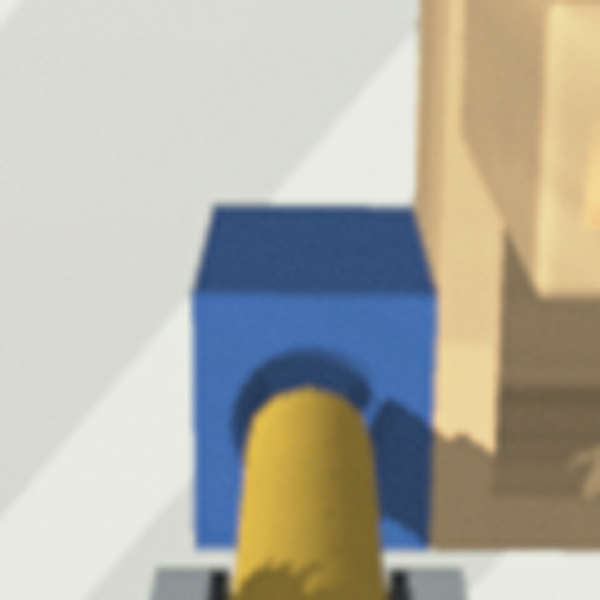

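Position is on target within ~0.5 mm. Descending into the bore.

apply_moves:
  series: [0.0002,-0.0002,-0.003,0,0.0005,0,-1,0,0,-0.004,0,0,0,-1,0,0,-0.004,0,0,0,-1,0,0,-0.004,0,0,0,-1,0,0,-0.002,0,0,0,-1,0,0,0,0,0,0,-1,0,0,0,0,0,0,-1,0,0,0,0,0,0,-1,0,0,0,0,0,0,-1,0,0,0,0,0,0,-1]

```text
t: 10.55
eef_pos: [0.4443, -0.0699, 0.1017]
orientation: [[0.684, 0.729, -0.0], [0.729, -0.684, -0.0], [-0.0, 0.0, -1.0]]
contact_force: [0.5, 0.7, -0.2]
grip_width: 0.171
```

No force at 15 mm into the bore. Continuing to just short of the bottom (TCP ≈ 0.082).

apply_moves:
  series: [0,0,-0.003,0,0,0,-1,0,0,-0.004,0,0,0,-1,0,0,-0.004,0,0,0,-1,0,0,-0.003,0,0,0,-1,0,0,-0.002,0,0,0,-1,0,0,-0.001,0,0,0,-1,0,0,0,0,0,0,-1,0,0,0,0,0,0,-1,0,0,0,0,0,0,-1,0,0,0,0,0,0,-1]

```text
t: 11.38
eef_pos: [0.4443, -0.0699, 0.0829]
orientation: [[0.684, 0.729, -0.0], [0.729, -0.684, -0.0], [-0.0, 0.0, -1.0]]
contact_force: [0.1, -0.1, -0.1]
grip_width: 0.173
```

apply_moves:
  series: [0,0,-0.0007,0,0,0,-1,0,0,0,0,0,0,-0.5,0,0,0,0,0,0,-0.2,0,0,0,0,0,0,0.1,0,0,0,0,0,0,0.1,0,0,0,0,0,0,0.1,0,0,0,0,0,0,0.1,0,0,0,0,0,0,0.1,0,0,0,0,0,0,0.1,0,0,0,0,0,0,0.1]

```text
t: 12.22
eef_pos: [0.4448, -0.07, 0.0827]
orientation: [[0.684, 0.729, 0.001], [0.729, -0.684, -0.001], [0.0, 0.001, -1.0]]
contact_force: [-0.7, -0.2, 0.3]
grip_width: 0.549
```

```bash
python3 - <<'E'
from h import *
o=ctrl.get_obs();print(o["eef_pos"],o["orientation"][:,2],o["grip_width"])
im=ctrl.camera("wrist");cv2.imwrite("pics/w8.png",im[:,:,::-1])
E
```

```text
[ 0.4448 -0.07    0.0827] [ 0.0011 -0.0007 -1.    ] 0.5486858989832811
```

View pics/w8.png

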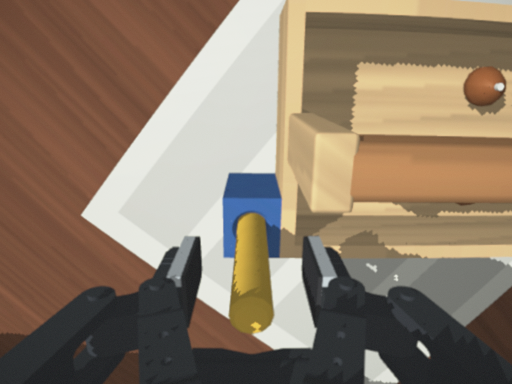

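The peg stands in the bore, released, with open fingers clear at both sides. Lifting off.

apply_moves:
  series: [0,0,0.01,0,0,0,0.1,0,0,0.02,0,0,0,0.1,0,0,0.025,0,0,0,0.1,0,0,0.025,0,0,0,0.1,0,0,0.025,0,0,0,0.1,0,0,0.015,0,0,0,0.1,0.01,-0.004,0.01,0,0,0.05,0.3,0.015,-0.006,0,0,0,0.11,0.5,0.015,-0.006,0,0,0,0.11,0.7,0.015,-0.006,0,0,0,0.11,0.7]

```text
t: 13.1
eef_pos: [0.4966, -0.0912, 0.2197]
orientation: [[0.355, 0.935, -0.002], [0.935, -0.355, -0.002], [-0.003, -0.001, -1.0]]
contact_force: [1.0, -0.1, 0.4]
grip_width: 0.852
```

apply_moves:
  series: [0.012,-0.005,0,0,0,0.115,0.7,0.012,-0.005,0,0,0,0.115,0.7,0.012,-0.005,0,0,0,0.115,0.7,0.01,-0.004,0,0,0,0.115,0.7,0.008,-0.003,0,0,0,0.115,0.7,0.002,-0.001,0,0,0,0.115,0.7,0,0,0,0,0,0.115,0.7,0,0,0,0,0,0.1,0.7,0,0,0,0,0,0.08,0.7,0,0,0,0,0,0.04,0.7]

```text
t: 13.93
eef_pos: [0.558, -0.1167, 0.2187]
orientation: [[-0.66, 0.751, 0.001], [0.751, 0.66, -0.002], [-0.002, -0.001, -1.0]]
contact_force: [-0.1, 0.6, 0.2]
grip_width: 0.854
```

```bash
python3 - <<'E'
from h import *
import pickle
o=ctrl.get_obs();print(o["eef_pos"],o["orientation"],o["grip_width"],o["q"])
for n in("wrist","scene","top"):
    im=ctrl.camera(n);cv2.imwrite(f"pics/{n}9.png",im[:,:,::-1])
pickle.dump(o,open("o9.pkl","wb"))
E
```

```text
[ 0.558  -0.1167  0.2187] [[-0.6597  0.7515  0.0009]
 [ 0.7515  0.6597 -0.002 ]
 [-0.0021 -0.0006 -1.    ]] 0.8539329208076631 [-0.2583  0.3818  1.7979 -0.002   0.9605 -0.9776]
```

View pics/wrist9.png

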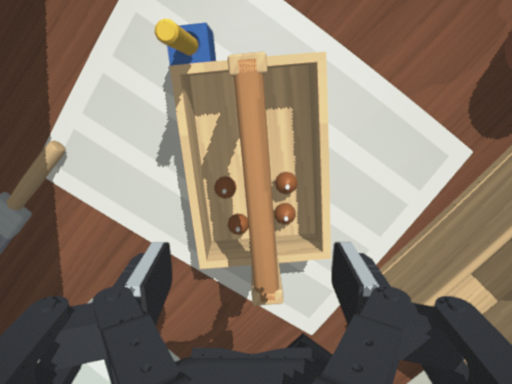

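View pics/scene9.png

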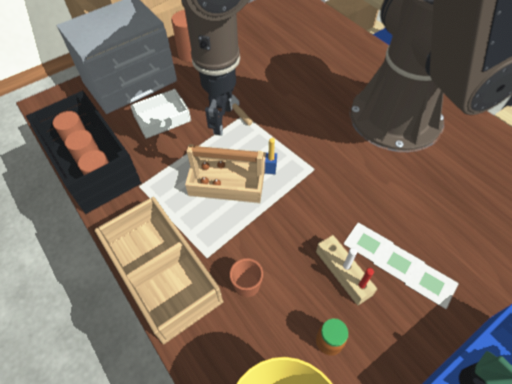

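The marker stands in the ear's bore at (175,35); the bar runs from (249,60) to (267,298). Measuring the grip point and yaw.

```bash
python3 - <<'E'
from h import *
import pickle
o=pickle.load(open("o9.pkl","rb"))
P=plane("wrist",[[249.5,66],[267,296]],.127,o);print(P,P.mean(0),np.linalg.norm(P[0]-P[1]));v=P[0]-P[1];print(np.degrees(np.arctan2(v[1],v[0])))
# bar edges mid
for r,(l,rr) in {120:(238,266),180:(242,272),240:(248,278)}.items():
    e=plane("wrist",[[l,r],[rr,r]],.127,o);print(r,e.mean(0),np.linalg.norm(e[0]-e[1]))
C=plane("wrist",[[171,68],[326,53],[331,259],[202,268]],.055,o);print("rim",C,C.mean(0),np.linalg.norm(C-np.roll(C,-1,0),axis=1))
for a,b in((2,1),(3,0)): v=C[b]-C[a];print("yaw",np.degrees(np.arctan2(v[1],v[0])))
print("tool x yaw",np.degrees(np.arctan2(o["orientation"][1,0],o["orientation"][0,0])))
print("peg top",plane("wrist",[[166,30]],.130,o))
E
```

```text
[[ 0.4989 -0.0506  0.127 ]
 [ 0.627  -0.1751  0.127 ]] [ 0.563  -0.1129  0.127 ] 0.17864757458293057
135.83470575843089
120 [ 0.5237 -0.0763  0.127 ] 0.019401154449746136
180 [ 0.555  -0.1064  0.127 ] 0.021874465497952585
240 [ 0.5905 -0.1394  0.127 ] 0.023197532903761073
rim [[ 0.4455 -0.0943  0.055 ]
 [ 0.5385  0.004   0.055 ]
 [ 0.6834 -0.1338  0.055 ]
 [ 0.5897 -0.23    0.055 ]] [ 0.5643 -0.1135  0.055 ] [0.1354 0.2    0.1343 0.198 ]
yaw 136.43296318005065
yaw 136.7499899917918
tool x yaw 131.28061094686802
peg top [[ 0.4436 -0.0692  0.13  ]]
```

Grip point ≈ (0.563, −0.114), yaw ≈ 136.2°, and two estimates agree within 1–2 mm. Descending to the bar.

apply_moves:
  series: [0.0025,0.0013,-0.015,0,0,0.03,0.7,0.0025,0.0013,-0.02,0,0,0.03,0.7,0,0,-0.02,0,0,0.02,0.7,0,0,-0.02,0,0,0,0.7,0,0,-0.015,0,0,0,0.7,0,0,-0.008,0,0,0,0.7,0,0,-0.003,0,0,0,0.7,0,0,0,0,0,0,0.7,0,0,0,0,0,0,0.7,0,0,0,0,0,0,0.7]

```text
t: 14.92
eef_pos: [0.5644, -0.1142, 0.1163]
orientation: [[-0.703, 0.711, 0.006], [0.711, 0.703, -0.003], [-0.006, 0.002, -1.0]]
contact_force: [0.0, -0.3, 0.7]
grip_width: 0.849
```

```bash
python3 - <<'E'
from h import *
o=ctrl.get_obs();print(o["eef_pos"],o["orientation"],o["grip_width"])
im=ctrl.camera("wrist");cv2.imwrite(f"pics/w10.png",im[:,:,::-1])
E
```

```text
[ 0.5644 -0.1142  0.1163] [[-0.7032  0.711   0.0057]
 [ 0.711   0.7032 -0.0028]
 [-0.006   0.002  -1.    ]] 0.8486487539862339
```

View pics/w10.png

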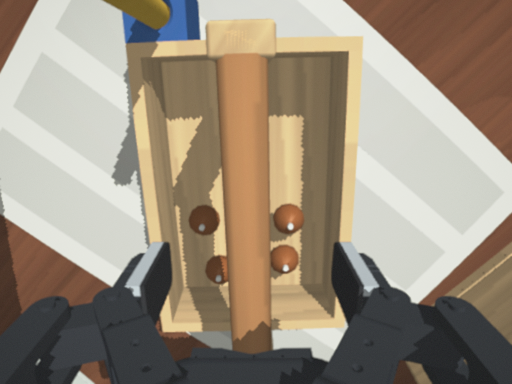

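The bar is centred between the fingers (col ~245 at row 250). Lowering the last 20 mm, then closing.

apply_moves:
  series: [-0.0008,0,-0.008,0.002,0.004,0.02,0.7,0,0,-0.007,0,0,0,0.7,0,0,-0.003,0,0,0,0.7,0,0,0,0,0,0,0.7,0,0,0,0,0,0,0.2,0,0,0,0,0,0,-1,0,0,0,0,0,0,-1,0,0,0,0,0,0,-1,0,0,0,0,0,0,-1,0,0,0,0,0,0,-1]

```text
t: 15.8
eef_pos: [0.5646, -0.1146, 0.0984]
orientation: [[-0.719, 0.695, 0.004], [0.695, 0.719, -0.001], [-0.004, 0.002, -1.0]]
contact_force: [0.2, -0.1, -4.6]
grip_width: 0.222
```

```bash
python3 - <<'E'
from h import *
o=ctrl.get_obs();print(o["eef_pos"],o["orientation"],o["grip_width"],o["contact_force"])
im=ctrl.camera("wrist");cv2.imwrite(f"pics/w11.png",im[:,:,::-1])
E
```

```text
[ 0.5646 -0.1146  0.0984] [[-0.7186  0.6955  0.0043]
 [ 0.6955  0.7186 -0.0014]
 [-0.0041  0.002  -1.    ]] 0.22237674868376442 [ 0.2095 -0.1457 -4.63  ]
```

View pics/w11.png

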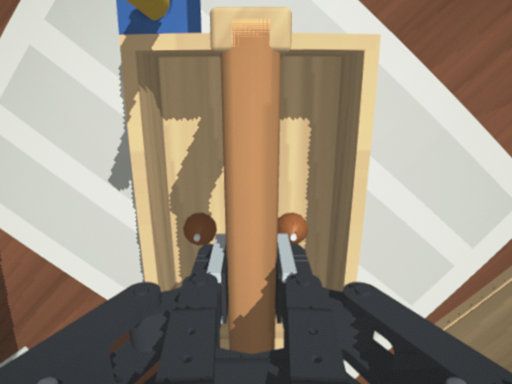

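Gripped (≈19 mm opening). Lifting gently.

apply_moves:
  series: [0,0,0.003,0,0,0,-1,0,0,0.006,0,0,0,-1,0,0,0.01,0,0,0,-1,0,0,0.014,0,0,0,-1,0,0,0.016,0,0,0,-1,0,0,0.016,0,0,0,-1,0,0,0.016,0,0,0,-1,0,0,0.014,0,0,0,-1,0,0,0.01,0,0,0,-1,0,0,0.005,0,0,0,-1]

```text
t: 16.68
eef_pos: [0.5627, -0.1139, 0.2182]
orientation: [[-0.719, 0.695, 0.003], [0.695, 0.719, -0.001], [-0.003, 0.001, -1.0]]
contact_force: [0.7, -0.3, -4.2]
grip_width: 0.221
```

```bash
python3 - <<'E'
from h import *
o=ctrl.get_obs();print(o["eef_pos"],o["orientation"],o["grip_width"],o["contact_force"],o["q"])
im=ctrl.camera("wrist");cv2.imwrite(f"pics/w12.png",im[:,:,::-1])
im=ctrl.camera("scene");cv2.imwrite(f"pics/s12.png",im[:,:,::-1])
E
```

```text
[ 0.5627 -0.1139  0.2182] [[-0.7186  0.6954  0.0028]
 [ 0.6954  0.7186 -0.0008]
 [-0.0026  0.0014 -1.    ]] 0.22071855374453103 [ 0.7166 -0.2846 -4.1724] [-0.2524  0.3871  1.7906 -0.0001  0.9609 -1.0541]
```

View pics/w12.png

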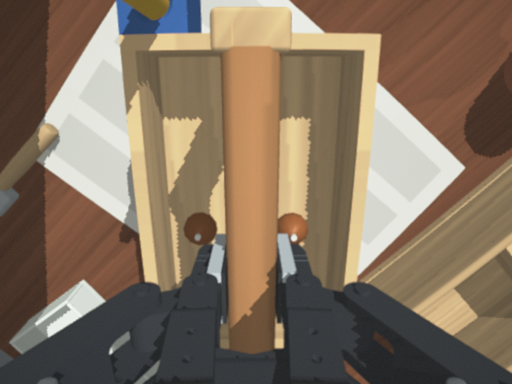

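View pics/s12.png

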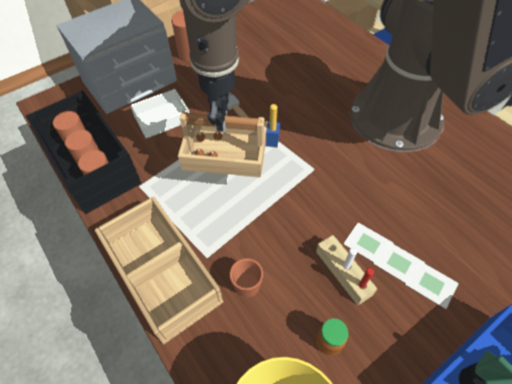

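The tote is lifted level with the bulbs and marker in place. The ear corner points at ~169° in the world, so the tilt axis is (−0.19, −0.98, 0).

apply_moves:
  series: [0,0,0.005,-0.003,-0.015,0,-1,0,0,0.005,-0.005,-0.025,0,-1,0,0,0.005,-0.006,-0.03,0,-1,0,0,0.005,-0.006,-0.03,0,-1,0,0,0.005,-0.006,-0.03,0,-1,0,0,0.003,-0.006,-0.03,0,-1,0,0,0.003,-0.006,-0.03,0,-1,0,0,0.002,-0.006,-0.03,0,-1,0,0,0,-0.004,-0.02,0,-1,0,0,0,-0.002,-0.01,0,-1]

```text
t: 17.62
eef_pos: [0.5574, -0.1126, 0.2474]
orientation: [[-0.689, 0.676, 0.261], [0.69, 0.722, -0.052], [-0.224, 0.144, -0.964]]
contact_force: [0.5, 0.1, -3.9]
grip_width: 0.224
```

```bash
python3 - <<'E'
from h import *
o=ctrl.get_obs();print(o["eef_pos"],o["orientation"],o["grip_width"],o["contact_force"],o["q"])
im=ctrl.camera("wrist");cv2.imwrite(f"pics/w13.png",im[:,:,::-1])
im=ctrl.camera("scene");cv2.imwrite(f"pics/s13.png",im[:,:,::-1])
E
```

```text
[ 0.5574 -0.1126  0.2474] [[-0.6886  0.6764  0.2615]
 [ 0.6896  0.7223 -0.0524]
 [-0.2243  0.1443 -0.9638]] 0.22442174783381444 [ 0.4857  0.0972 -3.9391] [-0.2643  0.2247  1.9923  0.0292  0.6555 -1.0866]
```

View pics/w13.png

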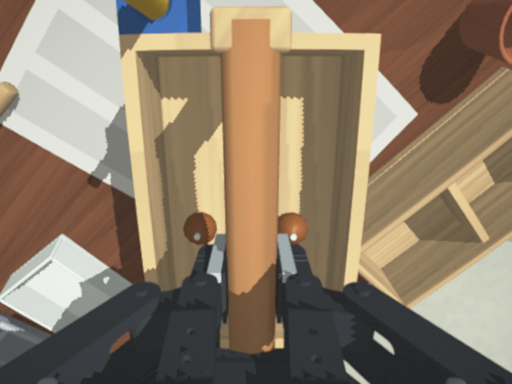

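View pics/s13.png

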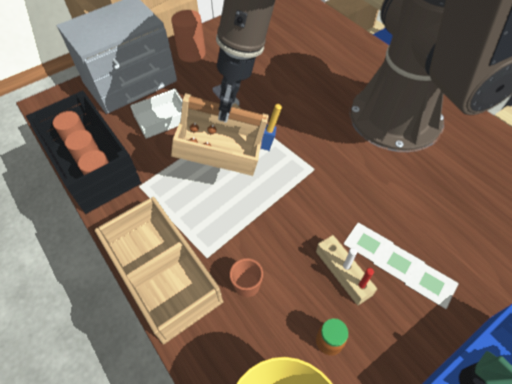

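Tilt is 15.5°, the bulbs haven't moved, and the tote is rigid in the grip. Tilting on to ~31°.

apply_moves:
  series: [0.002,0,0.002,-0.003,-0.015,0,-1,0.003,0,0.003,-0.005,-0.025,0,-1,0.003,0,0.003,-0.006,-0.03,0,-1,0.003,0,0.003,-0.006,-0.03,0,-1,0.003,0,0.003,-0.006,-0.03,0,-1,0.003,0,0.003,-0.006,-0.03,0,-1,0.003,0,0.003,-0.006,-0.03,0,-1,0.003,0,0.002,-0.006,-0.03,0,-1,0.002,0,0,-0.005,-0.025,0,-1,0,0,0,-0.002,-0.01,0,-1]

```text
t: 18.55
eef_pos: [0.5856, -0.1131, 0.2702]
orientation: [[-0.601, 0.62, 0.505], [0.672, 0.734, -0.101], [-0.433, 0.279, -0.857]]
contact_force: [0.5, -0.7, -3.8]
grip_width: 0.221
```

```bash
python3 - <<'E'
from h import *
o=ctrl.get_obs();print(o["eef_pos"],o["orientation"],o["grip_width"],o["contact_force"],o["q"])
im=ctrl.camera("wrist");cv2.imwrite(f"pics/w14.png",im[:,:,::-1])
im=ctrl.camera("scene");cv2.imwrite(f"pics/s14.png",cv2.resize(im[80:200,150:310][:,:,::-1],(800,600),interpolation=cv2.INTER_CUBIC))
E
```

```text
[ 0.5856 -0.1131  0.2702] [[-0.6005  0.6199  0.5051]
 [ 0.672   0.7336 -0.1013]
 [-0.4333  0.2786 -0.8571]] 0.22124368373925263 [ 0.5294 -0.6586 -3.827 ] [-0.2622  0.1543  2.1393  0.1087  0.3095 -1.1582]
```

View pics/w14.png

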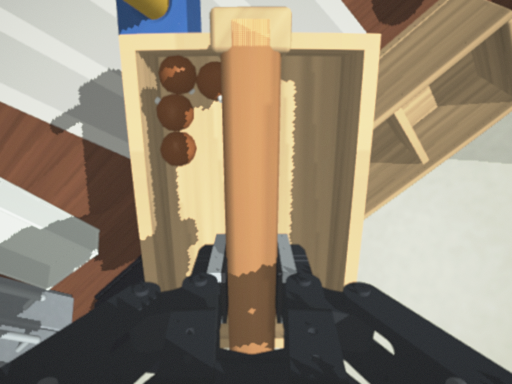

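View pics/s14.png

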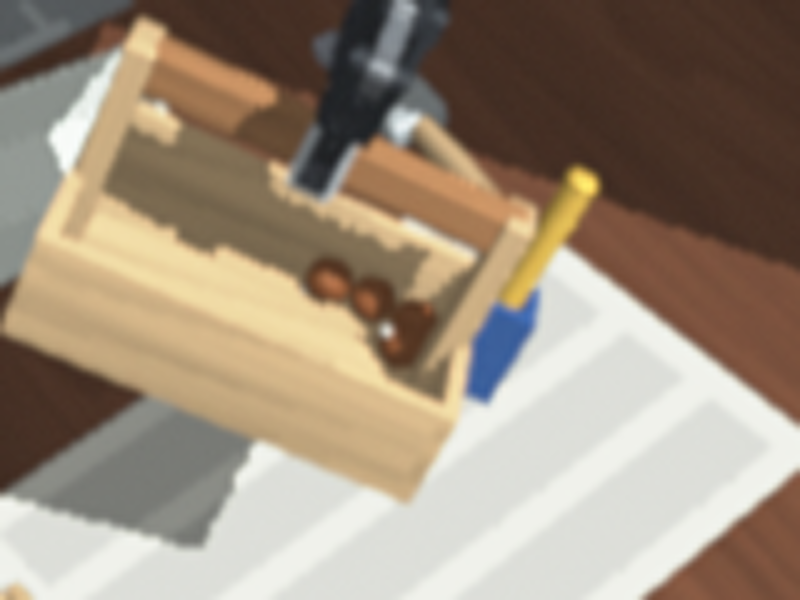

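All four bulbs lie in the ear corner at (177,74), (210,80), (174,111) and (179,149), with the marker still in the bore. I'll let it settle and check distances.

apply_moves:
  series: [0,0,0,0,0,0,-1,0,0,0,0,0,0,-1,0,0,0,0,0,0,-1,0,0,0,0,0,0,-1,0,0,0,0,0,0,-1,0,0,0,0,0,0,-1,0,0,0,0,0,0,-1,0,0,0,0,0,0,-1,0,0,0,0,0,0,-1,0,0,0,0,0,0,-1]

```text
t: 19.48
eef_pos: [0.586, -0.1133, 0.2702]
orientation: [[-0.602, 0.621, 0.502], [0.672, 0.733, -0.1], [-0.43, 0.277, -0.859]]
contact_force: [0.5, -0.2, -4.8]
grip_width: 0.228
```

```bash
python3 - <<'E'
from h import *
o=ctrl.get_obs();R=o["orientation"];p=o["eef_pos"]
im=ctrl.camera("wrist");cv2.imwrite("pics/w15.png",im[:,:,::-1])
# tote frame: z=-tool z, x=tool x, y=-tool y ; grip at pick: tote centre(.563,-.114,0), TCP (.5646,-.1146,.0984)
W=np.c_[R[:,0],-R[:,1],-R[:,2]]
g=np.array([.0,0,.0984]); dx=np.array([.5646-.563,-.1146+.114]); a=np.radians(136.1)
g[0]=dx@[np.cos(a),np.sin(a)]; g[1]=dx@[-np.sin(a),np.cos(a)]
tot=p-W@g
corner=tot+W@[.092,.060,.008];print("p",p,"dq",o["dq"],"tilt",np.degrees(np.arccos(W[2,2])),"corner",corner,"fc",o["contact_force"],o["grip_width"])
b,m=blobs(im,(3,120,25),(14,255,190),(150,50,230,175));print([x[0] for x in b])
# px checks: predicted rim corner (100,68,55), hole
print("pred rim corner, bar end",proj("wrist",[tot+W@[.1,.068,.055],tot+W@[.1,-.068,.055],tot+W@[.098,0,.127]]))
org,d=ray("wrist",[[177,74],[210,80],[174,111],[179,149]])
for dd in d:
    oo=W.T@(org-tot);v=W.T@dd;q=oo+v*(.020-oo[2])/v[2];print("bulb in tote",q,"dist",np.linalg.norm(q-[.092,.060,.008]))
im=ctrl.camera("top");cv2.imwrite("pics/t15.png",im[:,:,::-1])
E
```

```text
p [ 0.586  -0.1133  0.2702] dq [-0.0002 -0.0007 -0.0013 -0.0005  0.0005 -0.0006] tilt 30.7666920094243 corner [ 0.5373 -0.1039  0.1354] fc [ 0.4793 -0.1674 -4.776 ] 0.22757306685838907
[[157, 50, 73, 125, 4446]]
pred rim corner, bar end [[118.8787  36.1025]
 [377.9302  35.9332]
 [246.6639   7.5757]]
bulb in tote [0.0814 0.0456 0.02  ] dist 0.021525583035353277
bulb in tote [0.0776 0.0247 0.02  ] dist 0.03997337534509178
bulb in tote [0.0583 0.0489 0.02  ] dist 0.03746564726651012
bulb in tote [0.0332 0.047  0.02  ] dist 0.06140739678739055
```

View pics/w15.png

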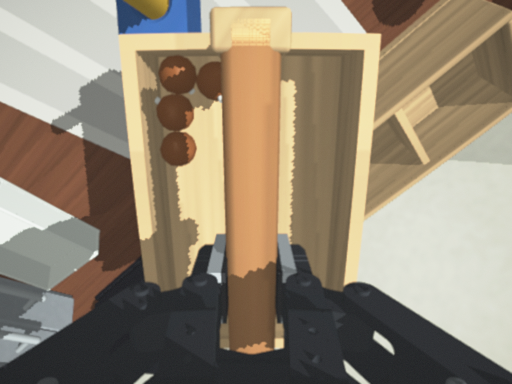

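View pics/t15.png

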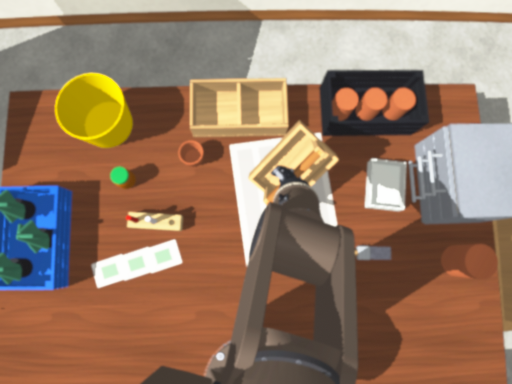

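Tilt is 30.8°, the corner is ~135 mm up, and the bulbs are 22–61 mm from it. The rim corners project within a pixel or two of where they appear. Last, I'll check the marker's depth in the scene view, then hand in.

```bash
python3 - <<'E'
from h import *
o=ctrl.get_obs();R=o["orientation"];p=o["eef_pos"];W=np.c_[R[:,0],-R[:,1],-R[:,2]];tot=p-W@[-.0016,-.0007,.0984]
im=ctrl.camera("scene");b,_=blobs(im,(20,130,90),(34,255,255),(240,90,310,180));print([x for x in b])
print(proj("scene",[tot+W@[.116,.05,.130],tot+W@[.116,.05,.055],tot+W@[.116,.05,.138]]))
cv2.imwrite("pics/s16.png",cv2.resize(im[80:200,150:310][:,:,::-1],(800,600),interpolation=cv2.INTER_CUBIC))
E
```

```text
[([250, 113, 20, 28, 161], array([259.9441, 125.2422]))]
[[265.7149 115.8204]
 [251.5513 139.1729]
 [267.3053 113.1981]]
```

View pics/s16.png

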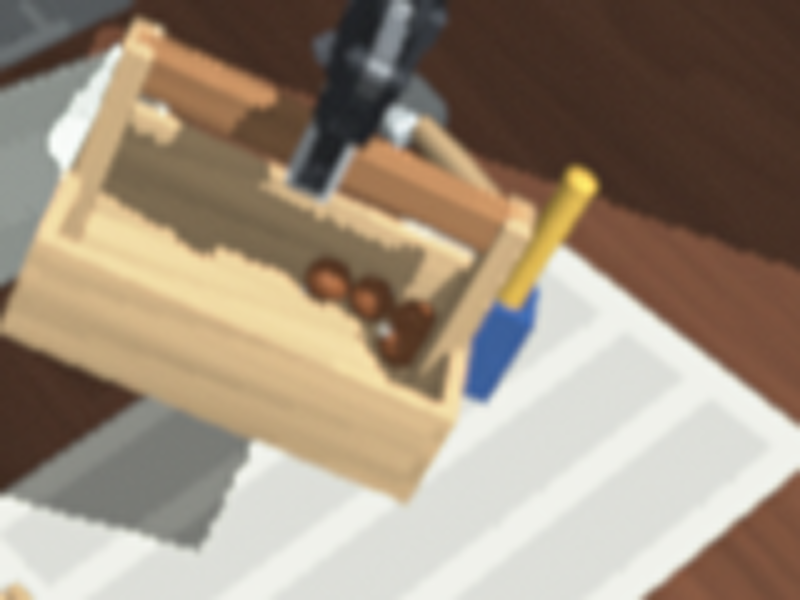

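The marker's top appears at scene (266.3,116.0), against (265.7,115.8) predicted for fully home. Handing in.

```bash
python3 - <<'E'
from h import *
print(ctrl.hand_in()); o=ctrl.get_obs();print(o["t"],o["eef_pos"],o["contact_force"],o["grip_width"])
E
```

```text
the job is handed in; nothing more can be done
None
the job is handed in; nothing more can be done
```

The yellow marker is home in the tote's blue ear. The tote is held lifted and tilted about 31° towards that corner, with all four bulbs gathered in it. I handed the job in at about 19.7 s of the 58 s allowed; no verdict was reported.

**Marker:** I took it from the rack and lowered it into the bore with the tote standing on the table. I let it go about 1 mm above where I computed the bottom to be. In the last scene picture its top was within about 1 px of where a fully seated marker should show.

**Tote:** I gripped it by the handle bar, lifted it and tilted it. These are the last checks before handing in:

| Check | Measured | Required |
|---|---|---|
| Tilt | 30.8° | 17–49° |
| Ear corner above the table | about 135 mm | over 30 mm |
| Bulb distances from that corner | 22, 37, 40 and 61 mm | under 95 mm |
| Tote speed | joint speeds about zero; TCP moved about 0.5 mm in 0.9 s | under 30 mm/s |

The external force on the tool stayed at about 4–5 N, which is the tote's weight. In the last pictures the other markers, pot, jar and punnet looked where they started; the arm hid part of the brush.

**Disagreements:** The fixed cameras differed from each other by 2–4 mm, so I used the wrist camera for the final placing. Several moves drifted or overshot by up to about 11 mm, and I corrected those before each grasp and before the insertion. After handing in, the robot's state could no longer be read, so I have no reading from the final second.

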